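# Start the slide centrifuge

## Robot

A 6-joint arm with a two-finger parallel gripper is mounted at the origin on the work surface. World frame = base frame: x ahead of the robot, y to its left, z up, the work surface at z = 0. Lengths are in m, angles in rad, forces in N, time in s.
With the tool pointing down it reaches from about 0.375 to 0.975 m from the base axis. Payload 3.8 kg.
Tool frame: the origin (TCP) lies midway between the tips of the shut fingers; the grasp point (between the pads) lies 19 mm behind it; z points along the fingers, y is the line along which they close (so a half turn about z gives the same grasp; the last joint's range is limited). The gripper opens to 88 mm and grips with 3 to 60 N. Pads are 18 mm wide; open, the fingers measure 123 mm over their backs; the gripper's body (75 mm by 187 mm) begins 45 mm behind the grasp point.
Start: joints at [-1.214, 0.264, 1.604, -0, 1.274, -0.037], TCP at [0.259, -0.623, 0.239] pointing down, gripper open.
Joint ranges: [-2.63, 2.63], [-0.94, 2.18], [0.31, 2.57], [-1.31, 4.45], [0, 2.66], [-2.55, 2.55]. Speed limits (rad/s): [2.57, 2.57, 3.14, 3.14, 3.14, 3.14].

## Interface

Orientations are given as a rotation vector (axis times angle).
In Python, from cell import manip, inverse_kinematics, cams, order gives the robot as it stands. Calls block until the motion is done:
- manip.move_pose(position, orientation): joint-space move of the TCP to a pose.
- manip.move_linear(position, rate=0.15, rot=None): straight line of the TCP; rot=None keeps the orientation; rate is the mean speed in m/s.
- manip.set_joints(angles): joint-space move.
- manip.set_gripper(opening, force=None): finger opening in m; force is the grip in N (None keeps the last); returns when the fingers have stopped.
- manip.dwell(seconds).
- inverse_kinematics(position, orientation): joint angles nearest the present ones, or None.
- manip.state(): the state.
- cams.capture(name): name is "side" or "top"; returns a dict with "image" (480x640x3 uint8, blue, green, red), "z_map" (480x640 float32, m along the optical axis (not along the pixel's ray), 0 where there is no reading), "intrinsics" (3x3 intrinsics, pixels), "position" and "orientation" of the camera in the world. Camera axes: x right, y down, z forward; pixel columns grow to the right and rows downward; lengths in m; the calibration is good to about 2 mm. A picture is of the moment at which its call begins.
A pose or a line that the arm cannot do raises manip.IKError and nothing moves.
- order.close_job(): hands the job in; it is judged then, once.
The state is a dict: "clock": time; "joint_pos": joint angles; "joint_velocities": joint speeds; "tau": joint torques, N m; "tool_pos": TCP position; "tcp_rot": TCP orientation; "contact_force": force on the tool from outside, world axes, zero at the start; "moment": the same for the moment, N m; "gripper_width": finger opening in m; "grasp_force": force on a finger pad.
Only numpy, scipy, OpenCV 4.12 (cv2) and the standard library are available. Lean on these libraries where they do the work, as an engineer would, in place of code of your own. Each camera call takes 0.05 s, during which the arm holds its last target. There are 200 camera calls.

## Task

The stained slides are in the slide centrifuge, ready to be spun dry: switch it on by pressing down the raised half of its black mains rocker, then push the open lid down until it is fully shut, then press the large round START key right in and let it come back up. Do it all with the fingertips, in that order, and finish clear of the machine with it switched on and shut; leave its other keys alone, never raise the lid, and do not pick up or disturb the glassware and tools on the bench.

Things in the scene. Friction and masses are not known exactly. Their poses are not given: they have to be found in the camera images.
- centrifuge: Low white bench-top slide centrifuge, 280 deep (x) x 230 wide (y) x 115 mm high without lid, fixed. Origin: centre of its underside. x points from its front to its back, y to the operator's left. Its front 95 mm is a grey panel sloping down to the front at 15 degrees, with a row of controls 109 mm ahead of the origin, left to right at y = +90, +60 (small keys), +8 START, -34 STOP, -80 mm rocker.
- rocker_raised (a point): On the top face of the half of the black mains rocker that stands up when off (right half, towards -y): 13 mm from the pivot line, 4 mm from the outer end. Rocker 34 mm long (y), 24 wide, V-shaped; pivot front to back through its middle, 4 mm above the panel. Press near the outer end: the other half rises as this one sinks. A broad fingertip may overhang the end; nothing stands there.
- rocker (a joint): Mains rocker angle, rad: 0 = off (always at the start; the raised half slopes up 20 degrees, its end 10 mm above the panel), 0.35 = on (that half parallel to the panel, 4 mm above it, the other half raised). About 4 N at its outer end; it snaps over past half-way.
- lid_front (a point): Point on the lid's upper face, midway across, 6 mm behind its straight front edge (a 64 mm wide grey lip juts 12 mm further forward), 160 mm from the hinge axis along the lid and 16 mm above the lid's underside. Turns with the lid: x along the lid from front to hinge, z the lid's upward normal.
- lid_hinge (a point): Middle of the lid's hinge axis, which runs parallel to the machine's y along the back of its top, 122 mm behind the machine's origin and 115.5 mm above the bench. The lid is a white plate 165 x 200 x 16 mm with a clear round window; its underside lies in the plane of the hinge axis.
- lid (a joint): Lid angle, rad: 0 = shut flat (a firm stop), larger = front edge raised; starts between 0.45 and 0.8. Stiff friction hinge: the lid stays where it is left; 3 to 4 N down near the front edge moves it. The edge moves on an arc about lid_hinge, towards the operator as it sinks.
- start_key_top (a point): Centre of the top face of the large round START key, 23 mm across, white with a black triangle mark. Moves with the key. All keys stand 8 mm above the panel and travel 4 mm square to it.
- start_key (a joint): How far the START key is pressed, m: 0 = up, 0.004 = fully in. Sprung: about 1.4 N to begin, 5 N fully in; comes back up when let go.
- stop_key_top (a point): Centre of the top face of the square STOP key, 21 x 21 mm, with a black square mark, 42 mm to the right of START. Not to be pressed.
- stop_key (a joint): How far the STOP key is pressed, m (0 = up).
- up_key (a joint): How far the outer (left) small square key, 14 mm, is pressed, m (0 = up). Not to be pressed.
- down_key (a joint): How far the inner small square key, 14 mm, is pressed, m (0 = up). Not to be pressed.
- dropper: Amber dropper bottle, 34 mm across, about 85 mm high, standing close beside the machine; loose. Origin: centre of its underside.
- jar: Square glass staining jar, 60 x 60 x 85 mm, slides inside, standing close beside the machine; loose. Origin: centre of its underside.
- forceps: Steel forceps, 130 mm long, 8 mm high, lying on the bench in front of the machine; loose. Origin: middle, on the bench; x along it.
- timer: White dial timer, 45 x 82 x 82 mm, standing to the left; loose. Origin: centre of its underside.
- dish: Rectangular glass staining dish, 72 x 92 x 45 mm, slides inside, to the left; loose. Origin: centre of its underside.
- slide_rack: Wooden slide rack, 45 x 260 x 26 mm, with upright glass slides to 90 mm high, to the right; loose. Origin: centre of its underside; its y axis runs along it.

How it is judged:
By the outcome, as a careful person would: the job done as asked, in the order asked, and still so for the second after the job is handed in, with the robot touching nothing.
It also fails if it takes over 51 s, if anything falls off the work surface, if the arm or the gripper's body presses on something with over 40 N, if the wrist force passes 120 N, or if a joint passes its speed limit or range.

## Working session

There is one attempt and no reset: what is moved stays moved. The work goes in short steps, each a Python script; the robot and the scene stay as the last script left them, time stands still between calls to the robot, and variables do not carry over. Pictures are saved under pics/ and viewed, at most 10 in all, crops included, and the job is handed in when it is done.

```bash
ls; mkdir -p pics
cat > h.py <<'E'
import numpy as np, cv2
from scipy.spatial.transform import Rotation as R
from cell import manip, inverse_kinematics, cams, order
def rot(c):
    o=np.array(c["orientation"]); return o if o.shape==(3,3) else R.from_rotvec(o).as_matrix() if o.size==3 else R.from_quat(o).as_matrix()
def pts(c):
    K=np.array(c["intrinsics"]); v,u=np.mgrid[:480,:640]; z=c["z_map"]
    P=np.stack([(u-K[0,2])/K[0,0]*z,(v-K[1,2])/K[1,1]*z,z],-1)
    return P@rot(c).T+np.array(c["position"])
def ray(c,u,v):
    K=np.array(c["intrinsics"]); return np.array(c["position"]),rot(c)@np.array([(u-K[0,2])/K[0,0],(v-K[1,2])/K[1,1],1])
def onz(c,u,v,z):
    p,d=ray(c,u,v); return p+d*(z-p[2])/d[2]
E
python3 - <<'E'
from h import *
import pickle
for n in("side","top"):
    c=cams.capture(n); cv2.imwrite(f"pics/{n}0.png",c["image"]); pickle.dump(c,open(n+".pkl","wb"))
    print(n,c["position"],c["orientation"],c["intrinsics"],(c["z_map"]>0).mean())
s=manip.state();print(s["clock"],s["tool_pos"],s["tcp_rot"])
E
```

```text
pics
side [0.25565234 0.7343906  0.97877012] [-0.57511475  2.71754026 -1.06385108] [[482.48941432   0.         321.97621505]
 [  0.         482.48941432 242.45316552]
 [  0.           0.           1.        ]] 0.9960774739583333
top [ 0.43653924 -0.02115958  1.36802889] [-2.11347684  2.17071347 -0.12583982] [[543.81937809   0.         319.48162069]
 [  0.         543.81937809 237.34001848]
 [  0.           0.           1.        ]] 0.995830078125
0.1 [ 0.25877427 -0.62272604  0.23752834] [-3.07893005e+00 -6.14260406e-01  4.99331323e-04]
```

View pics/side0.png

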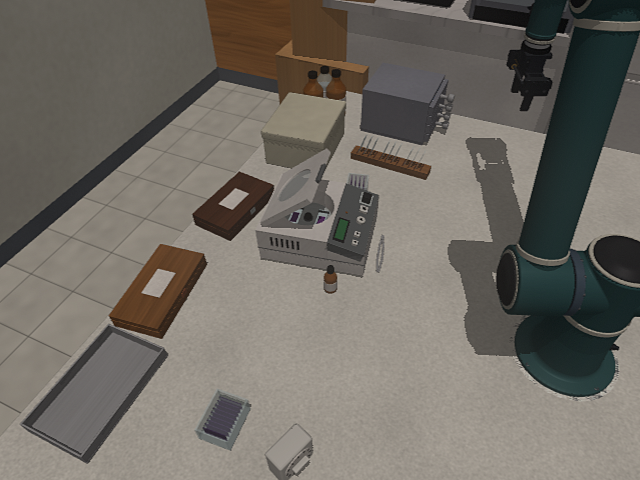

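View pics/top0.png

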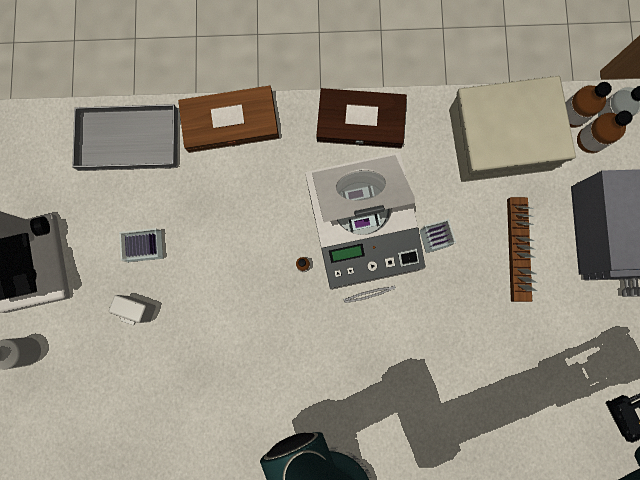

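The top view shows the machine at about (370,220), with its keys at (338,273), (350,271), (372,266) and (390,262), and the rocker at (408,257). The lid is open, the dropper is at (303,264), the jar at (437,236) and the forceps at (369,294). Next I'll measure from the blobs and the depth.

Run:
```python
from h import *
import pickle
c=pickle.load(open("top.pkl","rb")); s=pickle.load(open("side.pkl","rb"))
P=pts(c); im=c["image"]
# panel plane: grey panel pixels around controls
poly=np.array([[326,252],[414,231],[423,264],[334,285]])
m=np.zeros((480,640),np.uint8); cv2.fillPoly(m,[poly],1)
g=im.max(2); Q=P[(m>0)&(g>70)&(g<130)]
for _ in range(4):
    A=np.c_[Q[:,:2],np.ones(len(Q))]; k,*_=np.linalg.lstsq(A,Q[:,2],rcond=None); r=Q[:,2]-A@k; Q=Q[abs(r)<max(.002,1.5*r.std())]
n=np.array([-k[0],-k[1],1]);n/=np.linalg.norm(n)
print("plane",k,"tilt",np.degrees(np.arccos(n[2])),"yaw",np.degrees(np.arctan2(-n[1],-n[0])),r.std())
def onplane(c,u,v,h):
    p,d=ray(c,u,v); p0=np.array([0,0,k[2]])+n*h
    return p+d*(n@(p0-p))/(n@d)
w=((g>150)&(m>0)).astype(np.uint8); cn,_=cv2.findContours(w,cv2.RETR_EXTERNAL,cv2.CHAIN_APPROX_NONE)
for q in cn:
    if cv2.contourArea(q)>8:
        (x,y),wh,a=cv2.minAreaRect(q); print((round(x,1),round(y,1)),wh,onplane(c,x,y,.008))
crop=cv2.resize(im[140:310,290:470],None,fx=4,fy=3.5,interpolation=cv2.INTER_CUBIC)
crop=cv2.resize(im[145:310,295:465],None,fx=3.6,fy=3.6,interpolation=cv2.INTER_CUBIC); cv2.imwrite("pics/crop.png",crop)
cr=cv2.resize(s["image"][130:300,240:440],None,fx=3.5,fy=3.5,interpolation=cv2.INTER_CUBIC); cv2.imwrite("pics/scrop.png",cr)
for u,v in[(330,265),(360,260),(400,265),(422,262)]: print(P[v,u])
```

```text
plane [ 0.27070212  0.0541001  -0.0437344 ] tilt 15.432442187742504 yaw 11.30172593361708 0.001586241064415096
(337.4, 273.1) (5.335783958435059, 5.5783185958862305) [ 0.52464654 -0.03923628  0.10446507]
(350.1, 270.5) (5.3357834815979, 5.335783958435059) [ 0.53008478 -0.06892486  0.10433105]
(372.0, 266.0) (8.0, 8.0) [ 0.53914173 -0.12009032  0.10401473]
(389.5, 262.0) (8.43299388885498, 8.43299388885498) [ 0.54735908 -0.16106223  0.1040226 ]
(408.4, 257.3) (13.728129386901855, 18.631032943725586) [ 0.55704537 -0.20526906  0.10425311]
[ 0.54434005 -0.0225611   0.10135518]
[ 0.55379129 -0.09267061  0.10510804]
[ 0.54079539 -0.18680929  0.09075563]
[ 0.54647277 -0.23864367  0.09053655]
```

View pics/crop.png

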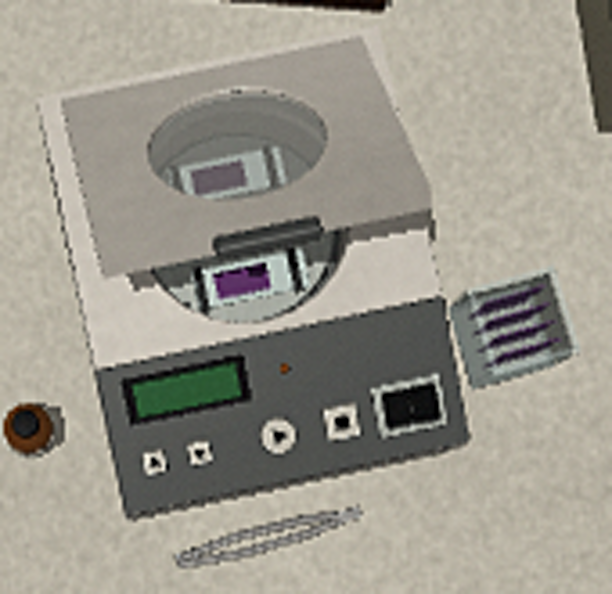

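View pics/scrop.png

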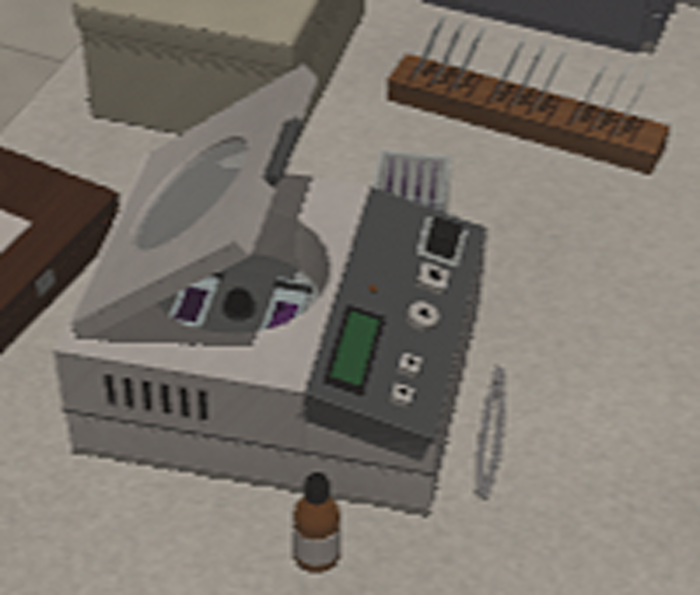

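The crops show the keys, rocker and lid clearly. The jar and dropper stand beside the machine, lower than its top. Next I'll fit the machine pose and lid angle, and check START and the rocker in the side view.

Run:
```python
from h import *
import pickle
c=pickle.load(open("top.pkl","rb")); s=pickle.load(open("side.pkl","rb"))
a=np.radians(15)
T=np.array([[.52464654,-.03923628],[.53008478,-.06892486],[.53914173,-.12009032],[.54735908,-.16106223]]) 
L=np.array([90,60,8,-34])/1e3
# side view keys: white blobs near panel
im=s["image"];g=im.max(2)
poly=np.array([[346,195],[377,197],[365,250],[333,246]])
m=np.zeros((480,640),np.uint8);cv2.fillPoly(m,[poly],1)
w=((g>150)&(m>0)).astype(np.uint8);cn,_=cv2.findContours(w,cv2.RETR_EXTERNAL,cv2.CHAIN_APPROX_NONE)
sb=[cv2.minAreaRect(q) for q in cn if cv2.contourArea(q)>5]
for b in sb: print("side",b)
tops=[(337.4,273.1),(350.1,270.5),(372,266),(389.5,262)]
def tri(u,v):
    p1,d1=ray(c,*u);p2,d2=ray(s,*v)
    t=np.linalg.lstsq(np.c_[d1,-d2],p2-p1,rcond=None)[0]; A=p1+t[0]*d1;B=p2+t[1]*d2
    return (A+B)/2,np.linalg.norm(A-B)
sl=sorted([b[0] for b in sb if 2<max(b[1])<12],key=lambda x:-x[1])
for u,v in zip(tops,sl): print("tri",tri(u,v))
d=np.polyfit(L,T,1); yh=d[0]; print("scale",np.linalg.norm(yh)); yaw=np.arctan2(-yh[0],yh[1]); print("yaw",np.degrees(yaw))
xh=np.array([np.cos(yaw),np.sin(yaw)]);yh=np.array([-xh[1],xh[0]])
O=(T-np.outer(L,yh)).mean(0)+(.109+.008*np.sin(a))*xh; print("O",O)
for nm,cc in(("top",c),("side",s)):
    P=pts(cc); q=P[...,:2]-O; X=q@xh;Y=q@yh;Z=P[...,2]
    M=(abs(Y)<.098)&(abs(Y)>.055)&(Z>.15)&(Z<.3)&(X>-.06)&(X<.12)
    x,z=X[M],Z[M]
    for _ in range(6):
        k=np.polyfit(x,z,1); r=z-np.polyval(k,x); ok=abs(r)<max(.003,1.5*r.std()); x,z=x[ok],z[ok]
    th=-np.arctan(k[0]); print(nm,"lid",th,len(x),r.std(),"normal offset",(np.polyval(k,.122)-.1155)*np.cos(th),"xmin",x.min(),"zmax",z.max())
    for xx in(-.13,-.109,-.08,-.06,-.05): 
        q=(abs(X-xx)<.003)&(abs(Y+.055)<.004); print(xx,np.median(Z[q]) if q.any() else None,end=" ; ")
    print()
```

```text
side ((360.8000183105469, 218.90000915527344), (6.708203315734863, 4.472135543823242), 26.56505012512207)
tri (array([ 0.51769574, -0.03841059,  0.18607852]), np.float64(0.0028159631919350806))
scale 0.9992387744948874
yaw 10.495405466566483
O [ 0.65016718 -0.10757753]
top lid 0.6900993153089694 1251 0.0014021742812411178 normal offset 0.015038654789415302 xmin 0.001963523072789319 zmax 0.23469883373821077
-0.13 0.09078782446489808 ; -0.109 0.09597408581905675 ; -0.08 0.10435348079005591 ; -0.06 0.10885031484999863 ; -0.05 0.11276496676444714 ; 
side lid 0.6927152844182258 612 0.000979361772979087 normal offset 0.019229331970180306 xmin 0.006862830241648841 zmax 0.23556857227315586
-0.13 0.08964782154022671 ; -0.109 0.09707531995921392 ; -0.08 0.10351773409034382 ; -0.06 0.10813552951058591 ; -0.05 0.11037053783825129 ;
```

Scale and yaw agree well: the pose is about (0.650, -0.108), yaw is 10.5° and the lid is at 0.69 rad. I'll press the rocker now, using the force reading as a guide.

```bash
cat >> h.py <<'E'
yaw=np.radians(10.5); O=np.array([.65017,-.10758,0]); M=R.from_euler('z',yaw).as_matrix()
a=np.radians(15); N=np.array([-np.sin(a),0,np.cos(a)]) # panel normal, machine axes
def W(p): return O+M@np.array(p)
def orient(tilt):  # tool z = -normal leaning 'tilt' to the front
    z=np.array([np.sin(tilt),0,-np.cos(tilt)]); y=np.array([0,-1.,0]); x=np.cross(y,z)
    return R.from_matrix(M@np.c_[x,y,z]).as_rotvec()
def panel(Y,h,X=-.109,z0=.0968): return W(np.array([X,Y,z0])+N*h)
def st(t=""):
    s=manip.state(); f=M.T@np.array(s["contact_force"]); tp=M.T@(np.array(s["tool_pos"])-O)
    print(t,round(s["clock"],2),"F",f.round(1),"tcp",(tp*1e3).round(1)); return f,tp
E
python3 - <<'E'
from h import *
o=orient(a)
manip.set_gripper(0.0,10)
manip.move_linear([.259,-.623,.30],rate=.2)
manip.move_pose(panel(-.100,.12),o); st()
manip.move_linear(panel(-.100,.022),rate=.1); b,_=st("base")
for h in np.arange(.014,.0014,-.001):
    manip.move_linear(panel(-.100,h),rate=.02); f,_=st(f"{h*1e3:.0f}")
    if (f-b)@N>9: break
manip.move_linear(panel(-.100,.05),rate=.1); st()
c=cams.capture("side"); cv2.imwrite("pics/s2.png",np.hstack([cv2.resize(c["image"][175:275,320:400],None,fx=5,fy=5)]))
E
```

```text
3.62 F [-0.5  0.2  0.4] tcp [-140.1 -101.   213.1]
base 4.75 F [-0.8  0.1 -1.2] tcp [-114.3 -100.5  118.8]
14 5.3 F [-0.4  0.2 -0. ] tcp [-112.7  -99.9  110.1]
13 5.55 F [-0.6 -0.3  0.1] tcp [-112.4 -100.   109.3]
12 5.8 F [-0.   0.3 -0.7] tcp [-112.2 -100.   108.3]
11 6.05 F [-0.2  0.  -0.6] tcp [-111.9  -99.9  107.3]
10 6.3 F [-1.  -0.1  2. ] tcp [-111.5 -100.1  106.8]
9 6.55 F [-1.4 -0.9  1.5] tcp [-111.2 -100.4  105.7]
8 6.8 F [1.  0.3 0.7] tcp [-111.   -99.8  104.3]
7 7.05 F [-0.3  0.3  0.4] tcp [-111.   -99.6  103. ]
6 7.3 F [-0.1 -0.4  0.1] tcp [-110.6  -99.8  102.4]
5 7.55 F [-0.1 -0.2 -0.7] tcp [-110.3 -100.   101.6]
4 7.8 F [-3.   1.9  4.6] tcp [-110.1 -100.   101.5]
3 8.05 F [-7.3  2.6 11.9] tcp [-110.1 -100.1  101.3]
 8.67 F [-0.  -0.5 -0.1] tcp [-122.  -100.   145.1]
```

View pics/s2.png

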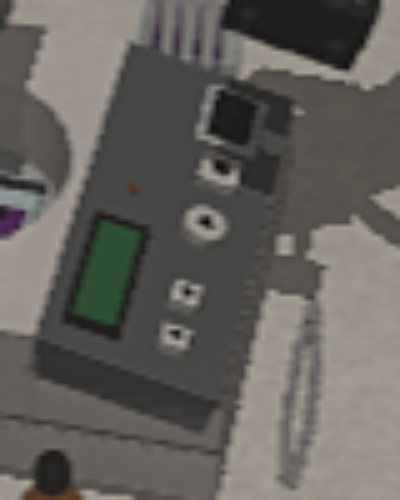

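The rocker gave way at h≈9 mm and met its stop at about 4 mm, so it's on. The picture shows its far half as the raised one at (235,115), and nothing else moved. The lid is next.

Run:
```python
from h import *
o=orient(0)
def lid(th,up=0,r=.160): return W([.122-r*np.cos(th)+.016*np.sin(th)+.009,0,.1155+r*np.sin(th)+.016*np.cos(th)+up])
p=manip.state()["tool_pos"]
manip.move_linear([*p[:2],.31],rate=.2)
manip.move_pose(lid(.69,.06),o); st("over")
manip.move_linear(lid(.69,.012),rate=.1); b,_=st("base")
for th in list(np.arange(.69,.05,-.04))+[.03,.015,0,-.008,-.016,-.024,-.032]:
    manip.move_linear(lid(th),rate=.04); f,_=st(f"{th:.3f}")
    if f[2]-b[2]>(12 if th<.06 else 25): break
manip.dwell(.2); st("hold")
q=manip.state()["tool_pos"]
manip.move_linear([*q[:2],q[2]+.05],rate=.1); st()
```

```text
over 10.43 F [-0.6 -0.   0.4] tcp [ 1.690e+01 -1.000e-01  2.881e+02]
base 11.07 F [-1.  -0.5 -0.2] tcp [ 17.5  -0.4 241.8]
0.690 11.52 F [ 0.5 -0.3  0.8] tcp [ 18.   -0.  229.8]
0.650 11.82 F [ 1.5 -0.1 -0. ] tcp [ 13.2  -0.  224.9]
0.610 12.13 F [ 1.7 -0.8  0.9] tcp [  8.6   0.  219.8]
0.570 12.44 F [ 1.5 -0.3  0.7] tcp [4.400e+00 1.000e-01 2.148e+02]
0.530 12.75 F [ 0.5 -0.2  0.3] tcp [5.000e-01 1.000e-01 2.097e+02]
0.490 13.06 F [0.7 0.4 0.7] tcp [-3.100e+00  1.000e-01  2.044e+02]
0.450 13.37 F [ 1.2 -0.1 -0.1] tcp [-6.60e+00  1.00e-01  1.99e+02]
0.410 13.68 F [-0.  -0.6  0.1] tcp [-9.800e+00  1.000e-01  1.934e+02]
0.370 13.98 F [0.5 1.  0.5] tcp [-12.9   0.  187.7]
0.330 14.29 F [-0.6  0.2 -0.7] tcp [-15.6   0.  181.9]
0.290 14.6 F [ 0.4 -1.   0.1] tcp [-18.2   0.  176. ]
0.250 14.91 F [-0.3  0.7  0.4] tcp [-2.050e+01  1.000e-01  1.701e+02]
0.210 15.22 F [-0.8 -0.2  0.2] tcp [-2.250e+01  1.000e-01  1.639e+02]
0.170 15.53 F [-0.  -0.4  0.3] tcp [-2.440e+01  1.000e-01  1.578e+02]
0.130 15.83 F [0.5 0.1 1. ] tcp [-2.600e+01  1.000e-01  1.515e+02]
0.090 16.14 F [-0.3  0.2 -0.5] tcp [-2.730e+01  1.000e-01  1.452e+02]
0.030 16.53 F [ 0.4 -0.2 -0.1] tcp [-2.890e+01  1.000e-01  1.356e+02]
0.015 16.78 F [-0.1  0.2 -0.6] tcp [-29.    0.  133.6]
0.000 17.03 F [-0.7  0.8  3.3] tcp [-2.880e+01 -1.000e-01  1.319e+02]
-0.008 17.28 F [-2.7  3.   9.3] tcp [-2.880e+01 -1.000e-01  1.319e+02]
-0.016 17.53 F [-5.4  2.7 14.7] tcp [-2.880e+01 -1.000e-01  1.318e+02]
hold 17.73 F [-4.5  1.7 15. ] tcp [-2.880e+01 -1.000e-01  1.318e+02]
 18.41 F [ 0.2 -0.6 -0.5] tcp [-29.1   0.  181.4]
```

Run:
```python
from h import *
for nm in("top","side"):
    c=cams.capture(nm); P=pts(c); q=(P-O)@M; X,Y,Z=q[...,0],q[...,1],P[...,2]
    for sg in(1,-1):
        m=(sg*Y<.095)&(sg*Y>.06)&(Z>.09)&(Z<.16)&(X>-.035)&(X<.115)
        if m.sum()>30: print(nm,sg,m.sum(),np.median(Z[m]),np.polyfit(X[m],Z[m],1))
cv2.imwrite("pics/s3.png",cv2.resize(c["image"][130:300,240:440],None,fx=3.5,fy=3.5))
```

```text
top 1 607 0.12977714958386422 [-0.00081124  0.12969389]
top -1 75 0.1297894247588962 [0.06576979 0.12260116]
side 1 590 0.13128854780767923 [0.00063308 0.13131827]
side -1 188 0.13109208798157546 [0.00505174 0.13080628]
```

View pics/s3.png

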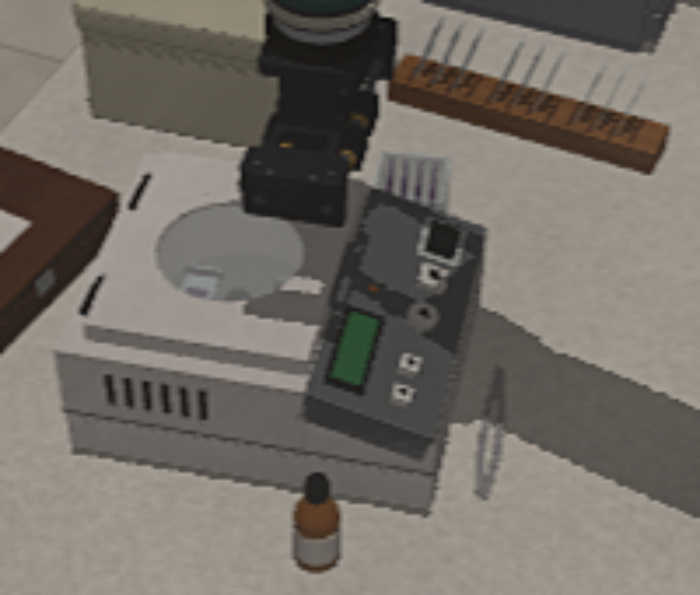

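The picture and depth show the lid flat and shut: slope about 0, top at 131 mm. Now the START key.

Run:
```python
from h import *
o=orient(a)
manip.move_pose(panel(.008,.10),o)
manip.move_linear(panel(.008,.015),rate=.1); manip.dwell(.2); b,_=st("base")
for h in np.arange(.009,-.002,-.001):
    manip.move_linear(panel(.008,h),rate=.02); f,_=st(f"{h*1e3:.0f}")
    if (f-b)@N>11: break
manip.dwell(.3); st("hold")
manip.move_linear(panel(.008,.015),rate=.03)
manip.move_linear(panel(.008,.12),rate=.15); 
p=manip.state()["tool_pos"]; manip.move_linear([*(p[:2]-.08*M[:2,0]),.32],rate=.2); st()
c=cams.capture("side"); cv2.imwrite("pics/s4.png",cv2.resize(c["image"][130:300,240:440],None,fx=3.5,fy=3.5))
```

```text
base 20.23 F [-0.   0.4  0.2] tcp [-112.5    7.7  112.2]
9 20.68 F [ 0.1 -0.2 -0.7] tcp [-111.4    8.   105.4]
8 20.93 F [-1.2 -0.1  2. ] tcp [-111.1    8.   104.5]
7 21.18 F [-2.2 -0.3  2.6] tcp [-110.8    8.   103.6]
6 21.43 F [-2.7 -0.2  3.3] tcp [-110.6    8.   102.6]
5 21.68 F [-3.2  1.2  5. ] tcp [-110.4    8.   101.6]
4 21.93 F [-6.9  0.9  9.3] tcp [-110.2    8.   101.4]
3 22.18 F [-11.6   2.3  17.5] tcp [-110.1    8.   101.3]
hold 22.48 F [-11.9   2.2  17.1] tcp [-110.1    8.   101.3]
 24.7 F [ 1.  -0.1  0.2] tcp [-220.7    8.6  318.6]
```

View pics/s4.png

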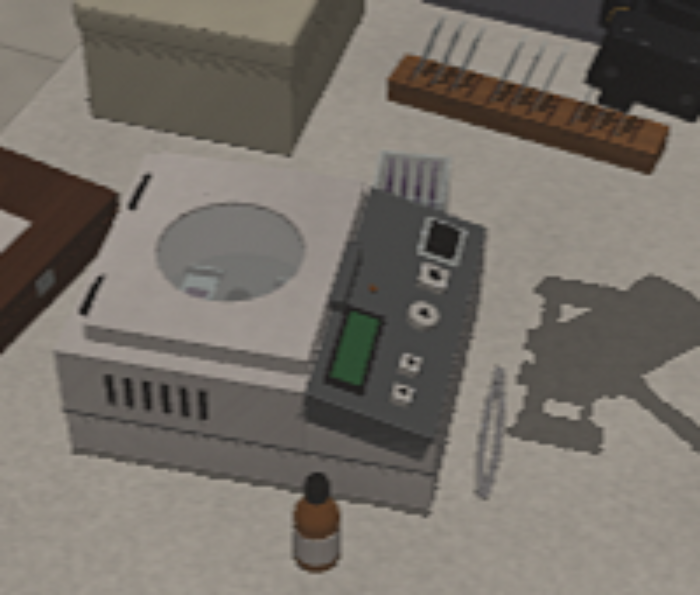

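The picture shows the lid shut and the START key back up at (424,314). The bottle, jar and forceps haven't moved, and the arm is clear. The START force curve matched a full 4 mm press.

```bash
python3 -c "
from h import *
print(order.close_job())"
```

```text
the job is handed in; nothing more can be done
None
```

I switched the centrifuge on at the rocker, pushed the lid fully shut and pressed START right in and released it, in that order; the arm finished clear, nothing on the bench was disturbed, and the job is handed in.

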